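# Slide the eye lens under the sprung dust flap of the lens box

## Task

Put the eye lens that lies on the loading shelf of the grey lens box away: press the long bar beside the shelf down with one fingertip to hold the spring-closed dust flap open, and meanwhile push the lens with the other fingertip along the shelf, under the open flap, until it drops into the compartment. Then let go of the bar so that the flap shuts, and move clear. The lens is only pushed, never picked up, and the things lying around the box stay where they are.

Things in the scene. Friction and masses are not known exactly. Their poses are not given: they have to be found in the camera images.
- lens_box: Grey lens box screwed to the desk, turned at most 0.3 rad from straight ahead. Origin on the desk under the middle of the mouth; +x points along the shelf into the mouth (away from the robot), +y left, z up. Loading shelf before the mouth: flat top at z = 34 mm, x = -120 to +3 mm, y = -18 to +18 mm, with a 4 mm high guide along each side. Coordinates below are in this frame.
- compartment (a point): Middle of the compartment's floor, (40, 0, 4) mm. The compartment lies behind the mouth: inside x = 3 to 77 mm, y = -22 to +22 mm, a 30 mm drop from the end of the shelf at x = 3 mm; roofed at z = 54 to 57 mm by the flap and a clear top. A lens tips off the shelf's end by itself once its middle is well past x = 3 mm.
- mouth (a point): Middle of the mouth on the shelf top, (0, 0, 34) mm. The flap's 2 mm thick lip hangs here when shut (x = 0 to 2 mm), to 3 mm above the shelf. Open, the flap stands over the mouth, up to 86 mm above the desk, and a finger at y = 0 would strike it: keep the finger at x = -2 mm or less. That is far enough to push the lens over the shelf's end.
- flap (a joint): Angle of the dust flap, rad: 0 shut, 0.72 fully open (stop). The spring shuts it: about 1 N at the bar when shut, 2.5 N fully open. The lens passes under the lip from 0.6 rad on; pushing it against the shut flap does not open the flap.
- flap_hinge (a point): Hinge line of the flap at the mouth, (0, 27, 55) mm; the line runs along the box's x. The flap is on its right, the press bar on its left on a 44 mm radius: pressing the bar down swings the flap up.
- flap_bar (a point): Middle of the top of the flat aluminium press bar, 18 mm wide, along the box's x from -120 to +18 mm; press anywhere from x = -110 to +8 mm. Shut, it leans 41 degrees (outer edge high), middle at (-51, 67, 69) mm. Fully down it lies level: y = 57 to 75, top at z = 39 mm, 5 mm above the shelf, so both fingertips work at one height, 66 mm between their middles, and can move along x together.
- lens: Black eye lens: a knurled ring 30 mm across, 12 mm high, 16 g, lying flat on the loading shelf near its middle line, 35 to 75 mm in front of the mouth. Origin at the middle of its underside; its z axis points up.
- lens_center (a point): Middle of the same eye lens, 6 mm above its underside.
- tall_lens: Another black eye lens, 30 mm across and 18 mm high, standing on the desk to the right of the box; stays where it is. Origin at the middle of its underside.
- tape: Amber tape roll, 62 mm across, 15 mm high, on the desk left of the box; stays. Origin at the middle of its underside.
- spool: Reel of solder wire, 48 mm across, 41 mm high, on the desk left of the compartment; stays. Origin at its underside.
- pen: Black marker, 20 mm thick, 120 mm long, lying right of the compartment; stays. Origin at the middle of its underside.
- tweezers: Black tweezers, 116 mm long, 9 mm high, lying right of the front of the shelf; stay. Origin at the middle of their underside.
- flux: Small jar, 36 mm across, 39 mm high, yellow lid, behind the marker; stays. Origin at the middle of its underside.
- approach (a point): Free point over the box, (-60, 33, 250) mm, to come down from. In world m: lamp shade x 0.23 to 0.42, y -0.13 to 0.05, z 0.16 to 0.34; lamp post x 0.345, y 0.21, 0.36 high; rack right of y = -0.3: bar at z 0.29, x 0.44 to 0.49, board at z 0.46, x 0.47 to 0.72. Coming from the right, bring the fingertips by x under 0.38 and z over 0.4, then over the lamp to above the box.
Not all that is in view belongs to the job. What is shaped like the lens but turquoise is not meant.

How it is judged:
By the outcome, as a careful person would: the job done as asked, in the order asked, and still so for the second after the job is handed in, with the robot touching nothing.
It also fails if it takes over 48 s, if anything falls off the work surface, if the arm or the gripper's body presses on something with over 40 N, if the wrist force passes 120 N, or if a joint passes its speed limit or range.

## Robot

A 7-joint arm with a two-finger parallel gripper is mounted at the origin on a cart in front of the work surface, level with it; the furniture and walls round the work are solid. World frame = base frame: x ahead of the robot, y to its left, z up, the work surface at z = 0. Lengths are in m, angles in rad, forces in N, time in s.
With the tool pointing down it reaches from about 0.4 to 0.875 m from the base axis. Payload 6.5 kg.
Tool frame: the origin (TCP) lies midway between the tips of the shut fingers; the grasp point (between the pads) lies 19 mm behind it; z points along the fingers, y is the line along which they close (so a half turn about z gives the same grasp; the last joint's range is limited). The gripper opens to 88 mm and grips with 3 to 60 N. Pads are 18 mm wide; open, the fingers measure 123 mm over their backs; the gripper's body (75 mm by 187 mm) begins 45 mm behind the grasp point.
Start: joints at [-1.298, 0.536, -0.004, 1.538, 0.003, 1.067, -0.071], TCP at [0.216, 0.613, 0.239] pointing down, gripper open.
Joint ranges: [-2.7, 2.7], [-0.37, 2.16], [-1.27, 1.26], [0.24, 2.4], [-1.31, 4.45], [0.19, 1.91], [-2.76, 2.76]. Speed limits (rad/s): [2.39, 2.39, 3.14, 3.14, 3.14, 3.14, 3.14].

## Interface

Orientations are given as a unit quaternion [w, x, y, z].
In Python, from cell import sensors, grab_frame, robot gives the robot as it stands.
- The arm moves only by the tool carry_out, never from a script. Its argument "steps" is text: rows parted by semicolons, each of 5 numbers parted by spaces: the opening, from 0 (shut) to 1 (fully open), then the shift along the tool's x, y, z in mm, then the turn about the tool's z in degrees. A call has 1 to 5 rows; each row shifts and turns the commanded pose from where the row before left it, along the tool's axes as they then stand; what a row does not reach is not made up. A row lasts 1/10 s, in which the tool goes at most 50 mm and 8.59 degrees, less where a joint would pass 70% of its speed; a pose out of reach is approached as far as the arm can. A call is refused whole if a number of a shift passes 50 or a number of a turn 8.59, either way. A call with a gripper value outside its range is refused whole. The fingers move at their own pace and stop on an object; the grip force is fixed at half the most. Time passes only in rows, so rows that do not move let the fingers close. It gives the time, the measured TCP pose, the force, the opening and the grip force at its end, in the units of the state.
- sensors.observe(): the state, without advancing time (a new reading comes with each control period).
- grab_frame(name): name is "scene" or "side" or "wrist"; returns a dict with "pixels" (420x560x3 uint8, red, green, blue), "depth" (420x560 float32, m along the optical axis (not along the pixel's ray), 0 where there is no reading), "vertical_fov" (degrees; the focal length in pixels is half the picture's height over the tangent of half this angle, whatever the lens; pixels are square), "cx", "cy" (the principal point, pixels), "cam_to_world" (4x4, takes a point from camera to world coordinates); the wrist camera has in their place "hand_eye" (4x4, takes a point from camera to tool coordinates, whose origin is the TCP and whose axes are the flange's). Camera axes: x right, y down, z forward; pixel columns grow to the right and rows downward; lengths in m; the calibration is good to about 2 mm. The wrist camera is an equidistant fisheye: a pixel r from the principal point sees the ray r / f radians off the axis. A picture is of the moment at which its call begins: read the wrist's pose just before it.
- robot.hand_in(): hands the job in; it is judged then, once.
The state is a dict: "t": time; "joint_positions": joint angles; "qd": joint speeds; "effort": joint torques, N m; "tool_pos": TCP position; "orientation": TCP orientation; "contact_force": force on the tool from outside, world axes, zero at the start; "wrist_torque": the same for the moment, N m; "width": finger opening in m; "grasp_force": force on a finger pad.
Only numpy, scipy, OpenCV 4.12 (cv2) and the standard library are available. Lean on these libraries where they do the work, as an engineer would, in place of code of your own. Each camera call takes 0.05 s, during which the arm holds its last target. There are 200 camera calls.

## Working session

There is one attempt and no reset: what is moved stays moved. The work goes in short steps, Python scripts to look and compute and a tool call to move; the robot and the scene stay as the last step left them, time stands still between calls to the robot, and variables do not carry over. Pictures are saved under pics/ and viewed, at most 10 in all, crops included, and the job is handed in when it is done.

Besides the shell and the picture viewer there is one more tool, called after "Request:" as name(argument=value, ...) on one line, values as JSON. carry_out: Moves the arm, as the interface text tells. Its arguments: {"type":"object","properties":{"steps":{"type":"string"}},"required":["steps"]}

```bash
mkdir -p pics; ls; cat > h.py <<'E'
import numpy as np, cv2
from cell import sensors, grab_frame, robot
def cloud(f):
    d=f["depth"];h,w=d.shape;fl=h/2/np.tan(np.radians(f["vertical_fov"])/2)
    v,u=np.mgrid[:h,:w]
    p=np.stack([(u-f["cx"])/fl*d,(v-f["cy"])/fl*d,d],-1)
    T=np.array(f["cam_to_world"]);return p@T[:3,:3].T+T[:3,3]
E
python3 - <<'E'
from h import *
s=sensors.observe();print(s)
for n in("scene","side"):
    f=grab_frame(n);cv2.imwrite(f"pics/{n}0.png",f["pixels"][...,::-1]);np.savez(f"{n}0.npz",px=f["pixels"],c=cloud(f),d=f["depth"])
    print(n,f["vertical_fov"],f["cx"],f["cy"],np.round(f["cam_to_world"],3).tolist())
E
```

```text
pics
{'t': 0.0, 'joint_positions': array([-1.29820692,  0.5371296 , -0.00442424,  1.53884565,  0.00260572,
        1.06733719, -0.07120193]), 'qd': array([-0.00037168, -0.00103421,  0.00097435, -0.00081869, -0.00018035,
        0.00145412, -0.00012299]), 'effort': array([ 3.66607514e-05, -5.70995307e+01,  9.90876630e-01, -2.51600575e+01,
       -5.62189927e-02,  1.81220833e-02,  1.68964189e-04]), 'tool_pos': array([0.21584684, 0.61246484, 0.23787364]), 'orientation': array([-7.57875637e-05,  1.68555942e-01,  9.85691716e-01, -8.53712753e-04]), 'contact_force': array([ 0.24161677, -0.0464307 , -0.07064609]), 'wrist_torque': array([ 0.02745224,  0.02115592, -0.00626846]), 'grasp_force': 0.0, 'width': 0.08818313884775983}
scene 53.78571437969428 278.414696985152 216.44299900732108 [[-0.595, -0.328, 0.734, -0.066], [-0.803, 0.273, -0.53, 0.555], [-0.027, -0.905, -0.426, 0.538], [0.0, 0.0, 0.0, 1.0]]
side 51.43298302453636 275.7302581443086 206.8786987993819 [[0.568, -0.667, 0.483, 0.16], [-0.823, -0.466, 0.325, -0.147], [0.008, -0.582, -0.813, 0.84], [0.0, 0.0, 0.0, 1.0]]
```

View pics/scene0.png

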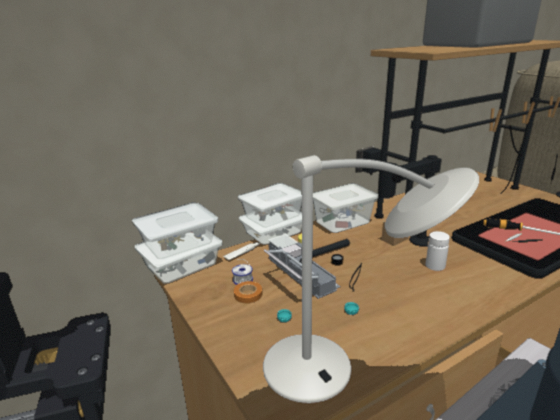

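View pics/side0.png

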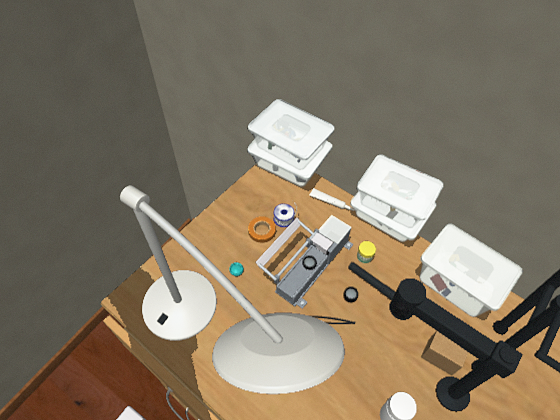

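Scene view: the box is at about (300,268), largely hidden by the lamp post, with turquoise decoys at (284,315) and (351,309). Side view: the box is at (310,260), with its bar on the left from (262,265) to (297,225). Black rings: (310,262) is on the shelf and (351,294) is on the desk, right of the box. The first fits the lens, and the second is the tall lens. I'll confirm this in an enlarged crop.

```bash
python3 - <<'E'
from h import *
z=np.load("side0.npz");px,c=z["px"],z["c"]
cr=cv2.resize(px[200:320,240:380],None,fx=5,fy=5,interpolation=cv2.INTER_CUBIC)
cv2.imwrite("pics/crop0.png",cr[...,::-1])
for (u,v) in [(310,262),(304,262),(316,262),(310,256),(351,294),(287,285),(297,222),(262,265),(280,245),(292,290),(335,230),(300,276),(262,228),(285,212),(367,250),(236,268)]:
    print(u,v,np.round(c[v,u],4),px[v,u])
# top-down map: height & colour, 1mm cells
E
```

```text
310 262 [0.5569 0.033  0.0456] [143 151 156]
304 262 [0.5505 0.0435 0.0442] [ 94 101  96]
316 262 [0.5642 0.023  0.045 ] [38 38 42]
310 256 [0.5681 0.0401 0.0469] [35 37 38]
351 294 [ 0.558  -0.0676  0.014 ] [150 161 160]
287 285 [0.492  0.0461 0.0334] [145 152 157]
297 222 [0.6107 0.1012 0.0689] [212 206 207]
262 265 [0.4856 0.1028 0.0675] [185 189 190]
280 245 [0.5463 0.1008 0.063 ] [207 208 212]
292 290 [0.4878 0.0314 0.0354] [145 151 154]
335 230 [0.6452 0.0268 0.0597] [230 232 227]
300 276 [0.5228 0.0349 0.0358] [146 152 155]
262 228 [ 5.916e-01  1.803e-01 -5.000e-04] [181 140  88]
285 212 [0.6465 0.1544 0.0203] [20 23 77]
367 250 [ 0.6541 -0.0491  0.0377] [244 237  93]
236 268 [0.4719 0.162  0.0116] [ 50 189 184]
```

View pics/crop0.png

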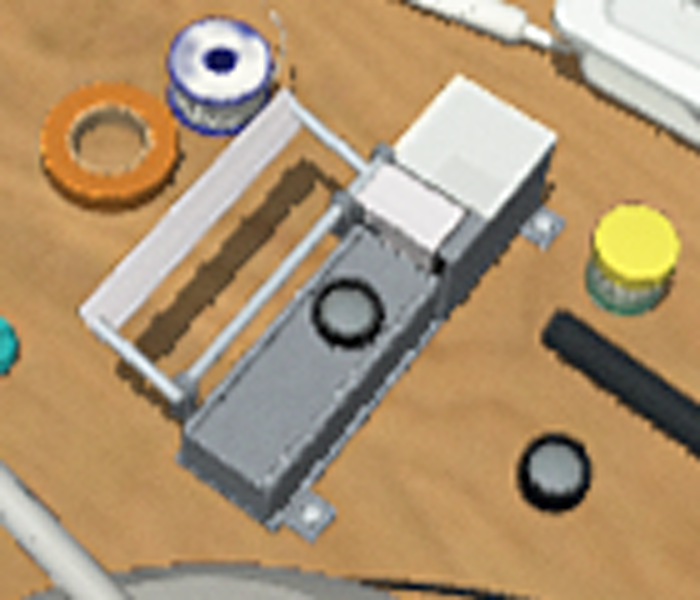

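The crop confirms it: the open black ring on the shelf, crop (348,313), stands at z≈46 mm, which is 34+12. The ring at (555,472) stands on the desk. Next I fit the box pose.

```bash
python3 - <<'E'
from h import *
def rep(nm):
    z=np.load(nm+"0.npz");px,c=z["px"].astype(int),z["c"]
    P=c.reshape(-1,3);C=px.reshape(-1,3);d=z["d"].ravel()>0
    roi=d&(P[:,0]>.42)&(P[:,0]<.72)&(P[:,1]>-.04)&(P[:,1]<.14)
    bright=C.min(1)>170
    grey=(C.max(1)-C.min(1)<25)
    bar=roi&(P[:,2]>.058)&(P[:,2]<.08)&(P[:,1]>.07)&grey&(C.min(1)>150)
    sh=roi&(P[:,2]>.031)&(P[:,2]<.040)&grey&(P[:,1]<.075)&(P[:,0]<.62)
    top=roi&(P[:,2]>.052)&(P[:,2]<.065)&(P[:,1]<.08)&(P[:,0]>.58)
    for n,m in(("bar",bar),("shelf",sh),("top",top)):
        Q=P[m]
        if len(Q)<15: print(nm,n,len(Q));continue
        r=cv2.minAreaRect((Q[:,:2]*1000).astype(np.float32));q=Q[:,:2]-Q[:,:2].mean(0)
        e=np.linalg.svd(q,full_matrices=False)[2][0]
        print(nm,n,len(Q),"rect",np.round(r,1) if 0 else r,"yawPCA",np.arctan(e[1]/e[0]),"zmed",np.median(Q[:,2]),np.round(cv2.boxPoints(r)).tolist())
    ln=roi&(C.max(1)<75)&(P[:,2]>.041)&(P[:,2]<.052)&(P[:,0]<.62)
    print(nm,"lens",ln.sum(),P[ln].min(0),P[ln].max(0),cv2.minEnclosingCircle((P[ln][:,:2]*1000).astype(np.float32)) if ln.sum() else'')
rep("side");rep("scene")
E
```

```text
side bar 547 rect ((547.8651733398438, 90.40021514892578), (44.87513732910156, 136.9668731689453), 86.66329193115234) yawPCA -0.04242009681872316 zmed 0.06875725557827272 [[478.0, 72.0], [615.0, 64.0], [618.0, 109.0], [481.0, 117.0]]
side shelf 1034 rect ((548.1029663085938, 40.14753723144531), (55.2265510559082, 144.90054321289062), 85.65255737304688) yawPCA -0.08727868717881393 zmed 0.034784145671076905 [[474.0, 18.0], [618.0, 7.0], [622.0, 62.0], [478.0, 73.0]]
side top 877 rect ((628.5596923828125, 42.0681037902832), (71.08560943603516, 97.76502227783203), 86.307861328125) yawPCA -0.28660182414442736 zmed 0.057200998574058026 [[577.0, 10.0], [675.0, 3.0], [680.0, 74.0], [582.0, 81.0]]
side lens 82 [0.48465804 0.00702851 0.04116425] [0.61856587 0.06359563 0.04907036] ((551.6119384765625, 35.12593460083008), 72.61063385009766)
scene bar 107 rect ((545.6015625, 93.14476013183594), (43.14594268798828, 134.96139526367188), 88.24801635742188) yawPCA -0.07519843814194561 zmed 0.07295952642434567 [[477.0, 74.0], [612.0, 70.0], [614.0, 113.0], [479.0, 117.0]]
scene shelf 442 rect ((545.141845703125, 41.80006408691406), (56.605342864990234, 145.81846618652344), 85.92012023925781) yawPCA 0.07771589382285873 zmed 0.03450581888259152 [[470.0, 19.0], [616.0, 8.0], [620.0, 65.0], [474.0, 75.0]]
scene top 425 rect ((626.3604125976562, 41.24296188354492), (72.57532501220703, 94.07305145263672), 85.26051330566406) yawPCA -0.357088404953006 zmed 0.05690993037957237 [[576.0, 9.0], [670.0, 1.0], [676.0, 74.0], [582.0, 81.0]]
scene lens 9 [0.55991973 0.03797303 0.04237494] [0.61671799 0.05909867 0.04646814] ((588.31884765625, 52.34600067138672), 28.953310012817383)
```

Box yaw is about -4°, the mouth is near (0.60,0.034), and the lens is near (0.557,0.036). Heights agree: shelf 34.7, bar 69, lens top 46. I'll move up and over, then refine with the wrist camera.

Request:
carry_out(steps="0.55 0 0 -50 -7.7; 0.55 0 0 -50 -7.7; 0.55 0 0 -50 0; 0.55 0 0 -50 0; 0.55 -25 -37 0 0")

```text
t: 0.6
tool_pos: [0.2349, 0.5805, 0.446]
orientation: [0.0, 0.031, 0.999, 0.007]
contact_force: [-0.0, 0.7, -0.1]
width: 0.0501
grasp_force: 0.0
```

Request:
carry_out(steps="0.55 -26 -37 0 0; 0.55 -26 -37 0 0; 0.55 -26 -37 0 0; 0.55 -26 -37 0 0; 0.55 -26 -37 0 0")

```text
t: 1.1
tool_pos: [0.3557, 0.3788, 0.4384]
orientation: [-0.0, 0.035, 0.999, -0.0]
contact_force: [0.6, -0.1, -0.6]
width: 0.0483
grasp_force: 0.0
```

Request:
carry_out(steps="0.55 -26 -37 0 0; 0.55 -26 -37 0 0; 0.55 -26 -37 0 0; 0.55 -26 -37 0 0; 0.55 -26 -37 0 0")

```text
t: 1.6
tool_pos: [0.4723, 0.1853, 0.4386]
orientation: [-0.0, 0.035, 0.999, -0.0]
contact_force: [0.2, 0.5, -0.1]
width: 0.0485
grasp_force: 0.0
```

Request:
carry_out(steps="0.55 -25 -37 0 0; 0.55 -25 -37 0 0; 0.55 -25 -36 0 0; 0.55 0 0 50 0; 0.55 0 0 50 0")

```text
t: 2.1
tool_pos: [0.5402, 0.0705, 0.3382]
orientation: [0.002, 0.037, 0.999, 0.0]
contact_force: [-0.1, 0.9, -0.0]
width: 0.0487
grasp_force: 0.0
```

Request:
carry_out(steps="0.55 0 0 50 0; 0.55 0 0 40 0; 0.55 0 0 0 0; 0.55 0 0 0 0")

```text
t: 2.5
tool_pos: [0.5392, 0.0721, 0.2494]
orientation: [-0.0, 0.035, 0.999, -0.0]
contact_force: [0.6, -0.0, 1.0]
width: 0.0483
grasp_force: 0.0
```

```bash
cat >> h.py <<'E'
def wcloud(f,s):
    from scipy.spatial.transform import Rotation as R
    d=f["depth"];h,w=d.shape;fl=h/2/np.tan(np.radians(f["vertical_fov"])/2)
    v,u=np.mgrid[:h,:w];x=(u-f["cx"]);y=(v-f["cy"]);r=np.hypot(x,y)+1e-9;t=np.tan(np.minimum(r/fl,1.4))
    p=np.stack([x/r*t*d,y/r*t*d,d],-1)
    T=np.array(f["hand_eye"]);p=p@T[:3,:3].T+T[:3,3]
    q=s["orientation"];M=R.from_quat([q[1],q[2],q[3],q[0]]).as_matrix()
    return p@M.T+s["tool_pos"]
E
python3 - <<'E'
from h import *
s=sensors.observe();f=grab_frame("wrist");print(s["tool_pos"],s["orientation"],s["contact_force"],s["width"],f["vertical_fov"],np.round(f["hand_eye"],3).tolist())
c=wcloud(f,s);np.savez("wrist0.npz",px=f["pixels"],c=c,d=f["depth"]);cv2.imwrite("pics/wrist0.png",f["pixels"][...,::-1])
E
```

```text
[0.53916545 0.07206673 0.24940073] [-2.01471687e-04  3.50538837e-02  9.99385387e-01 -1.78952655e-04] [ 0.55479862 -0.02335754  1.03783257] 0.048344161286522344 65.70646984690485 [[-0.001, -0.948, -0.318, 0.081], [1.0, -0.001, 0.0, -0.001], [-0.001, -0.318, 0.948, -0.146], [0.0, 0.0, 0.0, 1.0]]
```

View pics/wrist0.png

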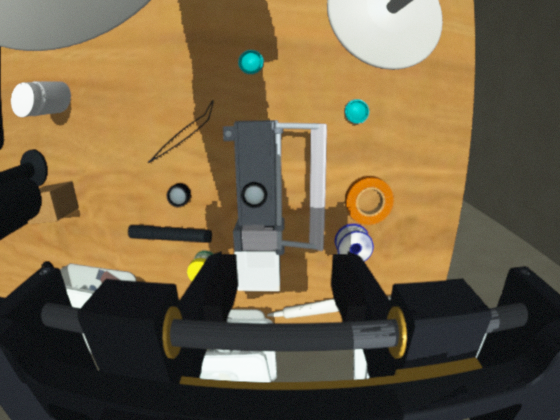

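The wrist picture shows the lens at (255,194) on the shelf, the bar at x≈316 (rows 125–248) and the flap at (262,237). The fingers straddle the box line. Next is a precise fit from the wrist view, compared with the side and scene views.

```bash
python3 - <<'E'
from h import *
from scipy.optimize import least_squares
ang=None
for nm in("wrist","side","scene"):
    z=np.load(nm+"0.npz");px,c=z["px"].astype(int),z["c"]
    P=c.reshape(-1,3)*1000;C=px.reshape(-1,3);d=z["d"].ravel()>0
    # first-guess frame
    def tobox(Q,p): 
        a=p[2];R=np.array([[np.cos(a),np.sin(a)],[-np.sin(a),np.cos(a)]]);return (Q[:,:2]-p[:2])@R.T
    p=np.array([597,33,-.07])
    for it in range(6):
        B=tobox(P,p);z_=P[:,2]
        bar=d&(z_>60)&(z_<80)&(B[:,1]>56)&(B[:,1]<82)&(B[:,0]>-105)&(B[:,0]<5)&(C.min(1)>120)
        barL=d&(z_>60)&(z_<80)&(B[:,1]>55)&(B[:,1]<85)&(B[:,0]>-140)&(B[:,0]<40)
        k=np.polyfit(B[bar,0],B[bar,1]-67-(z_[bar]-69)/np.tan(np.radians(41)),1)
        sh=d&(z_>31)&(z_<37)&(abs(B[:,1])<18)&(B[:,0]>-140)&(B[:,0]<-60)
        fx=np.percentile(B[sh,0],1)+120
        bx=(np.percentile(B[barL,0],1)+np.percentile(B[barL,0],99))/2+51
        a=p[2];dy=k[1];dx=bx
        p=p+np.array([dx*np.cos(a)-dy*np.sin(a),dx*np.sin(a)+dy*np.cos(a),np.arctan(k[0])])
    B=tobox(P,p)
    sl=d&(z_>31)&(z_<42)&(B[:,0]>-110)&(B[:,0]<-70)&(abs(B[:,1])<30)
    ln=d&(C.max(1)<85)&(z_>43)&(z_<50)&(abs(B[:,1])<17)&(B[:,0]>-95)&(B[:,0]<-15)
    print(nm,"box",np.round(p,3),"n",bar.sum(),"front err",round(fx,1),"shelf y pct",np.percentile(B[sl,1],[1,99]),"z",np.median(z_[sl]),"bar z/y",np.median(z_[bar]),np.median(B[bar,1]))
    if ln.sum()>5:
        r=cv2.minEnclosingCircle(B[ln].astype(np.float32));w=cv2.minEnclosingCircle(P[ln][:,:2].astype(np.float32))
        print("  lens box",r,"world",w,"z",np.median(z_[ln]),ln.sum())
E
```

```text
wrist box [ 5.95402e+02  3.37120e+01 -6.70000e-02] n 1078 front err 1.6 shelf y pct [-21.2410904   22.68913739] z 34.696934702216716 bar z/y 70.61358992983938 68.47080945525371
  lens box ((-37.439762115478516, -0.10741523653268814), 15.100689888000488) world ((558.0391235351562, 36.11467742919922), 15.100713729858398) z 46.14805195292929 254
side box [ 5.95236e+02  3.50120e+01 -5.70000e-02] n 394 front err 0.9 shelf y pct [-22.20200219  21.92793571] z 34.72695682839944 bar z/y 69.51689519968969 67.59125607110309
  lens box ((-38.559696197509766, -2.158511161804199), 14.45856761932373) world ((556.615966796875, 35.06428146362305), 14.45854377746582) z 45.50789545304374 58
scene box [ 5.93078e+02  3.55540e+01 -6.00000e-02] n 102 front err -0.3 shelf y pct [-23.10301178  16.2628018 ] z 34.37584163969525 bar z/y 72.78086375777846 71.91000100895445
```

Request:
carry_out(steps="0.55 12 -1 0 0; 0.55 0 0 50 0; 0.55 0 0 50 0; 0.55 0 0 50 0; 0.55 0 0 10 0")

```text
t: 3.05
tool_pos: [0.524, 0.0719, 0.0861]
orientation: [-0.003, 0.035, 0.999, -0.001]
contact_force: [-1.1, -0.7, 0.3]
width: 0.0484
grasp_force: 0.0
```

Request:
carry_out(steps="0.55 0 0 0 0; 0.55 0 0 0 0; 0.55 0 0 0 0")

```text
t: 3.35
tool_pos: [0.5291, 0.0724, 0.0915]
orientation: [0.002, 0.035, 0.999, 0.001]
contact_force: [-0.3, -0.2, 0.1]
width: 0.0487
grasp_force: 0.0
```

Request:
carry_out(steps="0.55 0 -1 8 0; 0.55 0 0 8 0; 0.55 0 0 8 0; 0.55 0 0 8 0; 0.55 0 0 0 0")

```text
t: 3.85
tool_pos: [0.5264, 0.0708, 0.0556]
orientation: [-0.001, 0.035, 0.999, -0.0]
contact_force: [0.9, 0.6, 1.7]
width: 0.0484
grasp_force: 0.7
```

```bash
cat > look.py <<'E'
from h import *
import sys
s=sensors.observe();print(s["t"],np.round(s["tool_pos"],4),np.round(s["orientation"],4),np.round(s["contact_force"],2),s["width"])
f=grab_frame("side");np.savez("s.npz",px=f["pixels"],c=cloud(f),d=f["depth"])
cv2.imwrite("pics/"+sys.argv[1],cv2.resize(f["pixels"][190:320,230:390],None,fx=4.5,fy=4.5,interpolation=cv2.INTER_CUBIC)[...,::-1])
E
python3 look.py s1.png
```

```text
3.85 [0.5264 0.0708 0.0556] [-7.000e-04  3.500e-02  9.994e-01 -2.000e-04] [0.93 0.59 1.69] 0.04841448076200107
```

View pics/s1.png

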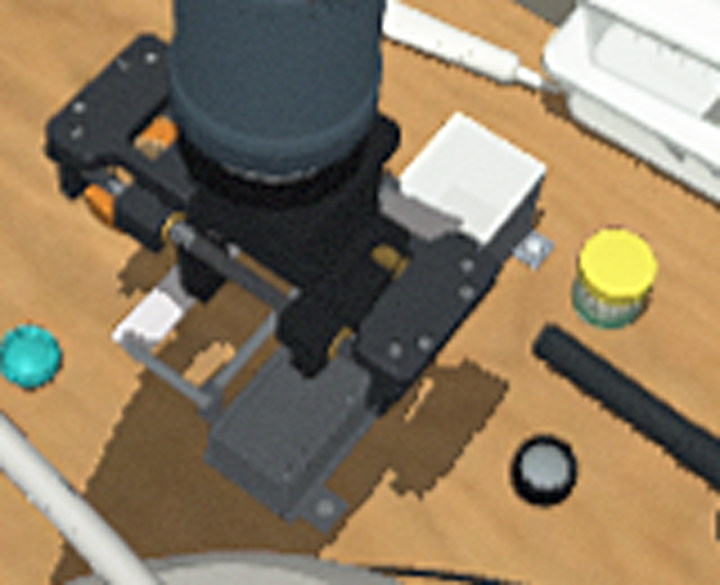

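The left fingertip is on the bar and has started lowering it, with the flap beginning to rise. The right finger is over the shelf behind the lens. I'll continue down.

Request:
carry_out(steps="0.55 0 0 6 0; 0.55 0 0 6 0; 0.55 0 0 3 0; 0.55 0 0 0 0; 0.55 0 0 0 0")

```text
t: 4.4
tool_pos: [0.527, 0.0707, 0.0418]
orientation: [0.0, 0.035, 0.999, -0.0]
contact_force: [-0.0, -2.6, 4.0]
width: 0.0485
grasp_force: 1.9
```

Request:
carry_out(steps="0.55 0 0 2 0; 0.55 0 0 1 0; 0.55 0 0 0 0; 0.55 0 0 0 0")

```text
t: 4.8
tool_pos: [0.5272, 0.071, 0.0392]
orientation: [0.0, 0.035, 0.999, 0.0]
contact_force: [-1.2, -3.2, 9.9]
width: 0.0483
grasp_force: 4.3
```

```bash
python3 - <<'E'
from h import *
s=sensors.observe();print(s["t"],s["tool_pos"],s["contact_force"],s["wrist_torque"],s["grasp_force"])
f=grab_frame("wrist");c=wcloud(f,s);cv2.imwrite("pics/w1.png",f["pixels"][60:360,100:480,::-1].repeat(2,0).repeat(2,1))
f=grab_frame("side");c=cloud(f)*1000
a=-.065;R=np.array([[np.cos(a),np.sin(a)],[-np.sin(a),np.cos(a)]])
B=(c[...,:2]-[595.3,34.2])@R.T;z=c[...,2]
m=(abs(B[...,1])<20)&(B[...,0]>-5)&(B[...,0]<40)&(z>60)&(z<100);print("flap pts",m.sum(),np.percentile(z[m],[50,90,99]) if m.any() else 0)
m=(B[...,1]>50)&(B[...,1]<80)&(B[...,0]>-120)&(B[...,0]<20)&(z>20)&(z<60);q=c[m];print("bar",m.sum(),np.percentile(z[m],[5,50,95]),np.percentile(B[m][:,1],[5,95]))
E
```

```text
4.8 [0.52720918 0.0709807  0.03921607] [-1.19407894 -3.1938851   9.85942138] [-0.43705652  0.22167896 -0.00553487] 4.310049688210711
flap pts 156 [72.56428881 82.85834987 85.39192736]
bar 217 [37.04705955 39.74119352 54.01764182] [56.32396236 73.8586591 ]
```

View pics/w1.png

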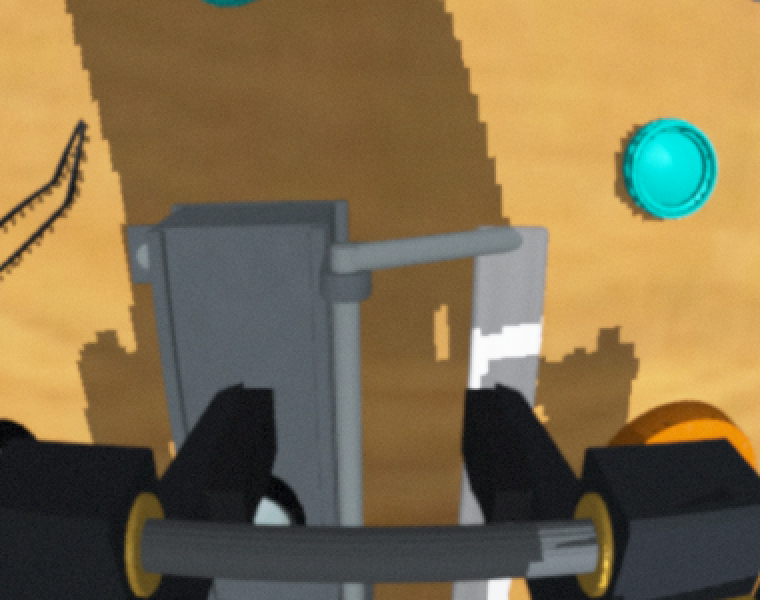

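The flap top is at 85 mm (fully open), the bar is level at 39.7 mm, and the fingertip is centred on the shelf behind the lens. Now I push along the shelf, about 58 mm in total.

Request:
carry_out(steps="0.55 -5 0 -0.4 0; 0.55 -5 0 0 0; 0.55 -5 0 0 0; 0.55 -5 0 0 0; 0.55 -5 0 0 0")

```text
t: 5.4
tool_pos: [0.5485, 0.0708, 0.039]
orientation: [-0.003, 0.034, 0.999, 0.001]
contact_force: [-10.3, -0.2, 14.9]
width: 0.0486
grasp_force: 7.2
```

Request:
carry_out(steps="0.55 -5 0 0 0; 0.55 -5 0 0 0; 0.55 -5 0 0 0; 0.55 -5 0 0 0; 0.55 0 0 0 0")

```text
t: 5.9
tool_pos: [0.5699, 0.0694, 0.0392]
orientation: [-0.002, 0.034, 0.999, 0.001]
contact_force: [-6.7, 0.2, 11.5]
width: 0.0481
grasp_force: 5.7
```

Request:
carry_out(steps="0.55 -4 -0.5 -0.7 0; 0.55 -4 0 0 0; 0.55 -3 0 0 0; 0.55 0 0 0 0; 0.55 0 0 0 0")

```text
t: 6.4
tool_pos: [0.5833, 0.0672, 0.0399]
orientation: [0.001, 0.035, 0.999, 0.0]
contact_force: [0.3, 1.8, 2.1]
width: 0.0485
grasp_force: 1.1
```

Request:
carry_out(steps="0.55 -2 0 0 0; 0.55 0 0 0 0; 0.55 0 0 0 0")

```text
t: 6.7
tool_pos: [0.5848, 0.0665, 0.0398]
orientation: [0.0, 0.035, 0.999, 0.0]
contact_force: [-1.0, 1.8, 1.8]
width: 0.0487
grasp_force: 1.1
```

```bash
python3 look.py s2.png
```

```text
6.7 [0.5848 0.0665 0.0398] [1.000e-04 3.500e-02 9.994e-01 0.000e+00] [-0.96  1.78  1.77] 0.04865036099635946
```

View pics/s2.png

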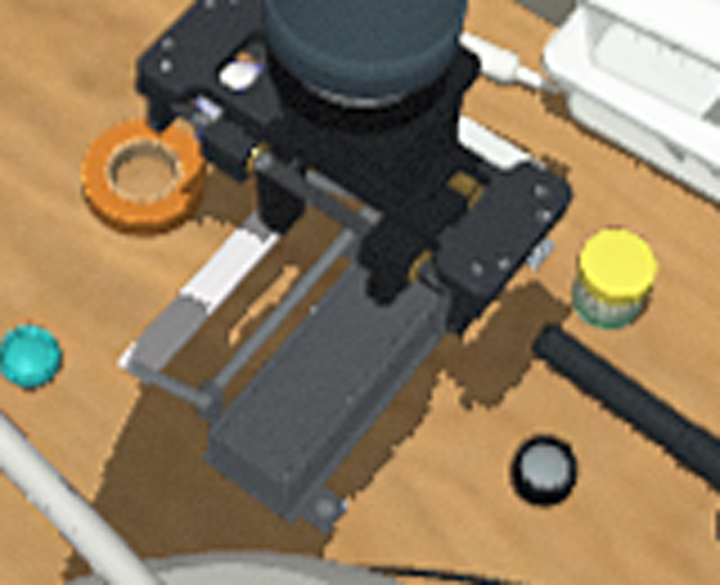

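The shelf in front of the finger is empty, and the mouth is hidden by the hand. I'll keep holding the bar, back off along the shelf, and check the mouth.

Request:
carry_out(steps="0.55 8 0 0.3 0; 0.55 10 0 0 0; 0.55 10 0 0 0; 0.55 10 0 0 0; 0.55 10 0 0 0")

```text
t: 7.25
tool_pos: [0.5359, 0.0698, 0.0397]
orientation: [0.0, 0.035, 0.999, -0.0]
contact_force: [2.0, 0.2, 2.8]
width: 0.0483
grasp_force: 1.5
```

Request:
carry_out(steps="0.55 10 0 0 0; 0.55 10 0 0 0; 0.55 0 0 0 0; 0.55 0 0 0 0")

```text
t: 7.65
tool_pos: [0.5143, 0.0713, 0.0392]
orientation: [-0.002, 0.035, 0.999, -0.0]
contact_force: [-5.2, -0.4, 7.7]
width: 0.0485
grasp_force: 4.0
```

```bash
python3 look.py s3.png; python3 - <<'E'
from h import *
f=grab_frame("scene");a=cv2.resize(f["pixels"][220:320,230:370],(700,500),interpolation=cv2.INTER_CUBIC)
b=cv2.imread("pics/s3.png");b=cv2.resize(b[:, :],(390,317));a=cv2.resize(a[...,::-1],(390,279))
cv2.imwrite("pics/m3.png",np.hstack([b,np.vstack([a,np.zeros((38,390,3),np.uint8)])]))
E
```

```text
7.65 [0.5143 0.0713 0.0392] [-2.400e-03  3.450e-02  9.994e-01 -1.000e-04] [-5.18 -0.35  7.66] 0.04846272541894925
```

View pics/m3.png

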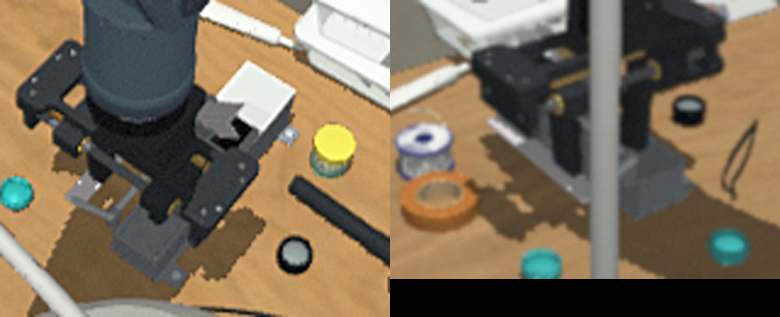

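The flap stands open, and something dark shows in the mouth at montage (235,133), about full-frame (326,245). I'll check its height in the depth image.

```bash
python3 - <<'E'
from h import *
z=np.load("s.npz");px,c=z["px"].astype(int),z["c"]*1000
a=-.065;R=np.array([[np.cos(a),np.sin(a)],[-np.sin(a),np.cos(a)]])
B=(c[...,:2]-[595.3,34.2])@R.T;Z=c[...,2]
m=(px.max(2)<60)&(abs(B[...,1])<24)&(B[...,0]>-20)&(B[...,0]<80)&(Z<50)
for v,u in np.argwhere(m)[::3]: print(u,v,np.round(B[v,u]),round(Z[v,u]),px[v,u])
E
```

```text
326 238 [53. 14.] 5 [55 54 55]
328 239 [53.  9.] 7 [15 14 13]
327 240 [42.  6.] 19 [ 4  8 14]
325 241 [39.  9.] 16 [54 52 54]
328 241 [41.  3.] 19 [10  8 14]
331 241 [53.  1.] 7 [26 27 25]
329 242 [43.  0.] 16 [ 7  9 15]
332 242 [53. -2.] 4 [3 2 3]
329 243 [40. -1.] 16 [11 13 15]
332 243 [50. -4.] 5 [10 14 11]
330 244 [39. -4.] 17 [0 6 3]
318 245 [25. 17.] 8 [54 56 55]
330 245 [36. -6.] 18 [0 0 0]
319 246 [26. 14.] 6 [36 37 35]
316 247 [20. 18.] 5 [48 49 53]
319 247 [24. 13.] 6 [25 25 22]
322 247 [22.  5.] 17 [3 0 7]
325 247 [25. -1.] 18 [29 29 31]
328 247 [31. -5.] 16 [7 6 9]
320 248 [21.  9.] 9 [6 3 9]
323 248 [21.  2.] 17 [16 17 18]
326 248 [26. -3.] 15 [13  9 12]
319 249 [18.  9.] 9 [37 40 38]
322 249 [23.  4.] 7 [0 1 0]
325 249 [21. -3.] 18 [ 7 11 13]
321 250 [20.  5.] 7 [14 16 14]
322 251 [19.  2.] 7 [31 34 34]
```

The lens lies flat in the compartment (ring top z≈17 = 4+12, centre about (31,2)). I release the bar upward at a moderate pace and move clear.

Request:
carry_out(steps="0.55 0 0 -6 0; 0.55 0 0 -6 0; 0.55 0 0 -6 0; 0.55 0 0 -6 0; 0.55 0 0 -8 0")

```text
t: 8.25
tool_pos: [0.5168, 0.0708, 0.072]
orientation: [-0.0, 0.035, 0.999, -0.0]
contact_force: [-0.0, 0.4, 0.1]
width: 0.0484
grasp_force: 0.0
```

Request:
carry_out(steps="0.55 0 0 -10 0; 0.55 0 0 -25 0; 0.55 0 0 -40 0; 0.55 0 0 -50 0; 0.55 0 0 -50 0")

```text
t: 8.75
tool_pos: [0.5164, 0.0711, 0.2488]
orientation: [-0.0, 0.035, 0.999, -0.0]
contact_force: [0.3, -0.2, -1.1]
width: 0.0482
grasp_force: 0.0
```

Request:
carry_out(steps="0.55 0 0 0 0; 0.55 0 0 0 0; 0.55 0 0 0 0; 0.55 0 0 0 0; 0.55 0 0 0 0")

```text
t: 9.25
tool_pos: [0.5161, 0.0711, 0.2454]
orientation: [-0.001, 0.035, 0.999, -0.0]
contact_force: [-0.2, 0.2, 0.1]
width: 0.0486
grasp_force: 0.0
```

```bash
python3 - <<'E'
from h import *
s=sensors.observe();print(s["t"],s["tool_pos"],s["contact_force"])
f=grab_frame("wrist");cv2.imwrite("pics/w4.png",f["pixels"][...,::-1])
E
```

```text
9.25 [0.51613451 0.07105753 0.24535033] [-0.23395007  0.21511468  0.12398638]
```

View pics/w4.png

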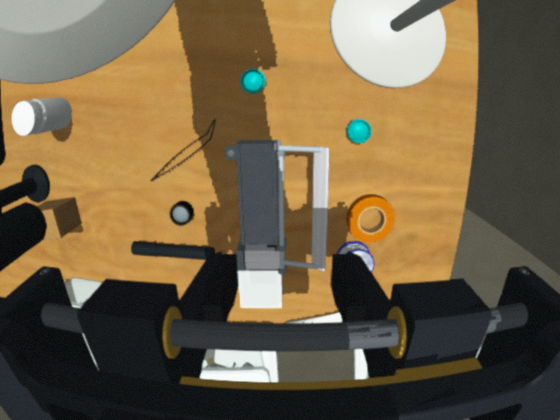

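The shelf is empty, the flap at (262,257) is shut, and the bar at (320,205) is back up. The bystanders haven't moved and the arm is clear.

```bash
python3 -c "
from cell import robot
print(robot.hand_in())"
```

```text
the job is handed in; nothing more can be done
None
```

The lens lies flat in the compartment, the flap is shut, the other things look undisturbed, the arm is clear, and the job was handed in at about 9.3 s.

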